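Send the stripped filler caps to wash-up through the sprung flap

ROBOT

A 6-joint arm with a two-finger parallel gripper is mounted at the origin on the work surface. World frame = base frame: x ahead of the robot, y to its left, z up, the work surface at z = 0. Lengths are in m, angles in rad, forces in N, time in s.
With the tool pointing down it reaches from about 0.225 to 0.875 m from the base axis. Payload 3.4 kg.
Tool frame: the origin (TCP) lies at the very end of the fingers, on their centre line; the grasp point (between the pads) lies 19 mm behind it; z points along the fingers, y is the direction in which the jaws open and shut (so a half turn about z gives the same grasp; the last joint's range is limited). The gripper opens to 85 mm and grips with 20 to 120 N. Pads are 22 mm wide; open, the fingers measure 114 mm over their backs; the gripper's body (76 mm by 85 mm) begins 54 mm behind the grasp point. The pads swing forward as they close: fully open they stand 13 mm farther back than shut.
Start: joints at [-1.425, 0.276, 1.505, -0, 1.361, -0.121], TCP at [0.152, -0.555, 0.231] pointing down, gripper open.
Joint ranges: [-2.89, 2.89], [-0.75, 2.08], [0.22, 2.7], [-1.18, 4.32], [0.11, 2.71], [-2.7, 2.7]. Speed limits (rad/s): [2.57, 2.57, 3.14, 3.14, 3.14, 3.14].

INTERFACE

Orientations are given as a unit quaternion [w, x, y, z].
In Python, from rig import get_state, get_image, calibration, sign_off gives the robot as it stands. The module is installed in compiled form; this text tells all that it offers.
- The arm moves only by the tool drive_tool, never from a script. Its argument "targets" is one flat list of numbers, 7 for each row, row after row: the turn, a rotation vector about the tool's x, y, z in degrees, then the shift along the tool's x, y, z in mm, then the opening, from 0 (shut) to 1 (fully open). In form: [wx, wy, wz, tx, ty, tz, fingers, wx, wy, wz, tx, ty, tz, fingers, ...]. A call has 1 to 12 rows; each row shifts and turns the commanded pose from where the row before left it, along the tool's axes as they then stand; what a row does not reach is not made up. A row lasts 1/8 s, in which the tool goes at most 62.5 mm and 10.7 degrees, less where a joint would pass 70% of its speed; a pose out of reach is approached as far as the arm can. A call is refused whole if a number of a shift passes 62.5 or a number of a turn 10.7, either way. A call with a gripper value outside its range is refused whole. The fingers move at their own pace and stop on an object; "grip_force" is the grip in N (left out, the last holds). Time passes only in rows, so rows that do not move let the fingers close. It gives the time, the measured TCP pose, the force and the opening at its end, in the units of the state.
- get_state(): the state, without advancing time (a new reading comes with each control period).
- get_image(name): name is "side" or "top" or "wrist"; returns the picture (420x560x3 uint8, red, green, blue); there is no depth.
- calibration(name): a dict with "mtx" (3x3 intrinsics, pixels), "world_to_cam" (4x4, takes a point from world to camera coordinates); the wrist camera has in their place "hand_eye" (4x4, takes a point from camera to tool coordinates, whose origin is the TCP and whose axes are the flange's). Camera axes: x right, y down, z forward; pixel columns grow to the right and rows downward; lengths in m; the calibration is good to about 2 mm. A picture is of the moment at which its call begins: read the wrist's pose just before it. calibration takes no time and is no camera call.
- sign_off(): hands the job in, once; it reports no verdict.
The state is a dict: "clock": time; "qpos": joint angles; "qd": joint speeds; "effort": joint torques, N m; "position": TCP position; "ee_rot": TCP orientation; "contact_force": force on the tool from outside, world axes, zero at the start; "moment": the same for the moment, N m; "width": finger opening in m.
Only numpy, scipy, OpenCV 4.12 (cv2) and the standard library are available. Lean on these libraries where they do the work, as an engineer would, in place of code of your own. Each camera call takes 0.05 s, during which the arm holds its last target.

TASK

The filling machine has been stripped for washing. Stand the wide carrier in the open end of the steel lane, stack every wide end cap flange down on its spigot, and slide the loaded carrier along the lane through the sprung flap (never lifted over it) until the flap falls fully shut behind it; then do the same with the narrow carrier and every narrow end cap. Finish with both loaded carriers beyond the closed flap, standing upright at rest in the lane, and leave the other things on the counter where they are.

Things in the scene. Friction and masses are not known exactly. Their poses are not given: they have to be found in the camera images.
- lane: fixed open-topped steel lane: walls 30 mm high, 6 mm thick, inner faces at x = -50 and +50 mm (+62 beyond the flap), along its own y; floor level with the counter (z = 0). Origin: on the floor, mid lane, at the closed flap. Loading end open at y = -110 mm (towards the robot's right); +y leads through the flap to an end wall at y = +310 mm. Place and yaw vary.
- flap (a joint): sprung black leaf across the lane at y = 0, 101 mm long, 4 to 29 mm above the floor, on an upright hinge at lane x = +56 mm. Rad: 0 shut (stop), opens only towards +y, to 1.5. A light spring (0.04 N m shut, 0.15 open) shuts it in under 1 s when nothing is in its way: a carrier's rear must be about 105 mm (centre 145 mm) past y = 0 for the leaf to swing clear.
- flap_tip (a point): the free end of the flap, 102 mm from its hinge, 16 mm above the floor
- wide_carrier: wide carrier: grey slippery plastic puck 80 mm across, 22 mm thick, upright spigot 26 mm in diameter on its centre, straight to 51 mm and tapered to its top at 60 mm above the underside. Takes two wide caps (30 mm bore): cap origin 22 mm (first) and 42 mm (second) above the puck's. Lift it by the bare spigot; about 0.35 kg. Origin: centre of underside; z along spigot.
- narrow_carrier: narrow carrier: grey slippery plastic puck 80 mm across, 22 mm thick, upright spigot 16 mm in diameter on its centre, straight to 51 mm and tapered to its top at 60 mm above the underside. Takes two narrow caps (20 mm bore): cap origin 22 mm (first) and 42 mm (second) above the puck's. Lift it by the bare spigot; about 0.35 kg. Origin: centre of underside; z along spigot.
- wide_cap_a: wide steel flanged end cap, lying flange (face) down: flange 70 mm across, 7 mm thick, at the bottom; round hub 48 mm across above it, up to 20 mm total height; 30 mm bore right through. Origin: on the axis at the flange's underside; z up. May be absent (no pose); one of the two is always there. 0.28 kg.
- wide_cap_b: second wide cap, the same as wide_cap_a: flange 70 mm, hub 48 mm, bore 30 mm, height 20 mm, origin at the flange's underside. May be absent.
- narrow_cap_a: narrow steel flanged end cap, lying flange (face) down: flange 56 mm across, 7 mm thick, at the bottom; round hub 36 mm across above it, up to 20 mm total height; 20 mm bore right through. Origin: on the axis at the flange's underside; z up. May be absent (no pose); one of the two is always there. 0.18 kg.
- narrow_cap_b: second narrow cap, the same as narrow_cap_a: flange 56 mm, hub 36 mm, bore 20 mm, height 20 mm, origin at the flange's underside. May be absent.
- valve: bystander among the parts: small steel ball valve with a blue handle, about 65 x 80 mm and 65 mm high, origin under its middle
- clamp_ring: bystander among the parts: plain steel ring lying flat, 64 mm across with a 50 mm opening, 16 mm high, no flange; not a cap. Origin centre of its underside
There are look-alikes about, which are no part of the job. What is shaped like the narrow_carrier but orange or pink is not meant.

How it is judged:
On the way, in this order (a step that is already met when the one before it is completed fails the run):
1. the wide carrier, with every wide cap seated flange down on its spigot, pushes the flap open (over 0.5 rad) while it slides on the lane floor (value of joint flap above 0.5 rad and y of wide_carrier in the frame of lane between -0.05 and 0.12 m and x of wide_carrier in the frame of lane between -0.05 and 0.05 m and z of wide_carrier in the frame of lane below 0.01 m and angle between each of wide_carrier, wide_cap_a, wide_cap_b's own z axis and vertical below 0.1 rad and horizontal distance between each of wide_cap_a, wide_cap_b and wide_carrier below 0.006 m and z of wide_cap_a in the frame of wide_carrier between 0.018 and 0.045 m and z of wide_cap_b in the frame of wide_carrier between 0.018 and 0.045 m), for 0.1 s.
2. the wide carrier is past the flap and the flap has shut behind it (value of joint flap below 0.06 rad and y of wide_carrier in the frame of lane between 0.04 and 0.31 m and x of wide_carrier in the frame of lane between -0.05 and 0.05 m and z of wide_carrier in the frame of lane below 0.01 m and angle between wide_carrier's own z axis and vertical below 0.1 rad), for 0.2 s.
3. the narrow carrier, with every narrow cap seated flange down on its spigot, pushes the flap open (over 0.5 rad) while it slides on the lane floor (value of joint flap above 0.5 rad and y of narrow_carrier in the frame of lane between -0.05 and 0.12 m and x of narrow_carrier in the frame of lane between -0.05 and 0.05 m and z of narrow_carrier in the frame of lane below 0.01 m and angle between each of narrow_carrier, narrow_cap_a, narrow_cap_b's own z axis and vertical below 0.1 rad and horizontal distance between each of narrow_cap_a, narrow_cap_b and narrow_carrier below 0.006 m and z of narrow_cap_a in the frame of narrow_carrier between 0.018 and 0.045 m and z of narrow_cap_b in the frame of narrow_carrier between 0.018 and 0.045 m), for 0.1 s.
At the end, for the whole second after the job is handed in: both carriers upright at rest on the lane floor beyond the flap (centre over 40 mm past it), the flap shut (under 0.06 rad), every cap present seated flange down on its own carrier's spigot (within 6 mm of its axis, gaps under 3 mm) (all of step 2 and y of narrow_carrier in the frame of lane between 0.04 and 0.31 m and x of narrow_carrier in the frame of lane between -0.05 and 0.05 m and z of narrow_carrier in the frame of lane below 0.01 m and angle between each of narrow_carrier, wide_cap_a, wide_cap_b, narrow_cap_a, narrow_cap_b's own z axis and vertical below 0.1 rad and horizontal distance between each of wide_cap_a, wide_cap_b and wide_carrier below 0.006 m and z of wide_cap_a in the frame of wide_carrier between 0.018 and 0.045 m and z of wide_cap_b in the frame of wide_carrier between 0.018 and 0.045 m and horizontal distance between each of narrow_cap_a, narrow_cap_b and narrow_carrier below 0.006 m and z of narrow_cap_a in the frame of narrow_carrier between 0.018 and 0.045 m and z of narrow_cap_b in the frame of narrow_carrier between 0.018 and 0.045 m and linear speed of each of wide_carrier, wide_cap_a, wide_cap_b, narrow_carrier, narrow_cap_a, narrow_cap_b below 0.02 m/s); the robot touches nothing.
It fails at once if the valve or the clamp ring is shoved more than 6 cm or tipped over (distance of any of valve, clamp_ring from where it was at the start of the episode above 0.06 m or angle between any of valve, clamp_ring's own z axis and vertical above 0.6 rad).
It fails at once if the wide carrier is lifted over the flap instead of slid through it (z of wide_carrier in the frame of lane above 0.04 m and y of wide_carrier in the frame of lane above 0 m).
It fails at once if the narrow carrier is lifted over the flap instead of slid through it (z of narrow_carrier in the frame of lane above 0.04 m and y of narrow_carrier in the frame of lane above 0 m).
Of wide_cap_a, wide_cap_b only 1 to 2 are there at a start; the rules pass over those that are not, and their reading is None.
Of narrow_cap_a, narrow_cap_b only 1 to 2 are there at a start; the rules pass over those that are not, and their reading is None.
At some moment in a run one of wide_cap_a, wide_cap_b, narrow_cap_a, narrow_cap_b may be knocked a few centimetres aside while the robot is not near it.
It also fails if it takes over 208 s, if anything falls off the work surface, if the arm or the gripper's body presses on something with over 40 N, if the wrist force passes 120 N, or if a joint passes its speed limit or range.

## Working session

There is one attempt and no reset: what is moved stays moved. The work goes in short steps, Python scripts to look and compute and a tool call to move; the robot and the scene stay as the last step left them, time stands still between calls to the robot, and variables do not carry over. Pictures are saved under pics/ and viewed, and the job is handed in when it is done.

Besides the shell and the picture viewer there is one more tool, called after "Call:" by a JSON object that holds its "op" and its "data", one argument or row to a line. drive_tool: Moves the arm, as the interface text tells. Its arguments: {"type":"object","properties":{"targets":{"type":"array"},"grip_force":{"type":"number"}},"required":["targets"]}

```bash
mkdir -p pics; cat > h.py <<'E'
import numpy as np, cv2
from rig import get_state,get_image,calibration,sign_off
def save(n,f):
    im=get_image(n); cv2.imwrite('pics/'+f,im[:,:,::-1]); return im
def ray(n,u,v,z):
    c=calibration(n);K=np.array(c['mtx']);T=np.array(c['world_to_cam'])
    R=T[:3,:3];t=T[:3,3];o=-R.T@t;d=R.T@np.linalg.solve(K,[u,v,1.])
    return (o+d*(z-o[2])/d[2])
def proj(n,p):
    c=calibration(n);K=np.array(c['mtx']);T=np.array(c['world_to_cam'])
    q=K@(T[:3,:3]@np.array(p)+T[:3,3]);return q[:2]/q[2]
E
python3 - <<'E'
from h import *
np.set_printoptions(precision=4,suppress=True)
s=get_state();print(s)
for n in('side','top','wrist'): save(n,n+'0.png')
for n in('side','top'):
    T=np.array(calibration(n)['world_to_cam']);print(n,-T[:3,:3].T@T[:3,3],calibration(n)['mtx'])
print(calibration('wrist'))
E
```

```text
{'clock': 0.0, 'qpos': array([-1.425 ,  0.2766,  1.5061, -0.    ,  1.3607, -0.1209]), 'qd': array([-0.0004,  0.0008,  0.0004, -0.0008,  0.0002, -0.0016]), 'effort': array([  0.002 , -41.6762, -24.5804,   0.0003,   0.0108,   0.    ]), 'position': array([ 0.1515, -0.5541,  0.2304]), 'ee_rot': array([-0.0009,  0.9911,  0.133 , -0.    ]), 'contact_force': array([-0.395 ,  0.5459, -1.2207]), 'moment': array([-0.0261,  0.0092, -0.0574]), 'width': 0.08550935220230083}
side [ 0.2719 -0.5999  0.6489] [[412.5526   0.     280.4194]
 [  0.     412.5526 210.3501]
 [  0.       0.       1.    ]]
top [ 0.4585 -0.1718  0.8029] [[411.4281   0.     281.846 ]
 [  0.     411.4281 209.9813]
 [  0.       0.       1.    ]]
{'mtx': array([[303.0314,   0.    , 278.6788],
       [  0.    , 303.0314, 210.6448],
       [  0.    ,   0.    ,   1.    ]]), 'hand_eye': array([[-0.0001, -0.9584, -0.2854,  0.0714],
       [ 1.    , -0.0002,  0.0006,  0.0004],
       [-0.0006, -0.2854,  0.9584, -0.143 ],
       [ 0.    ,  0.    ,  0.    ,  1.    ]])}
```

```bash
ls pics
```

```text
side0.png
top0.png
wrist0.png
```

View pics/top0.png

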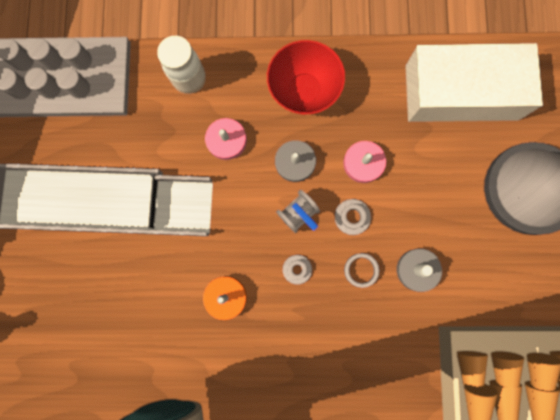

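View pics/side0.png

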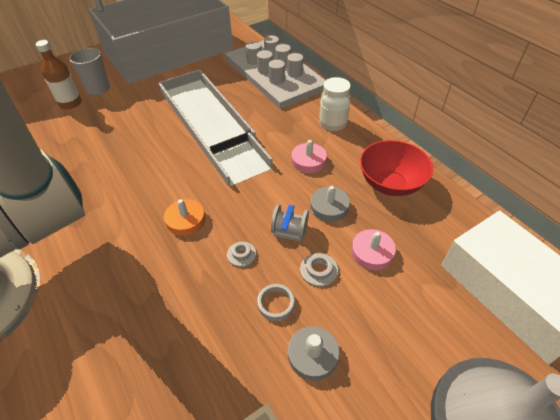

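View pics/wrist0.png

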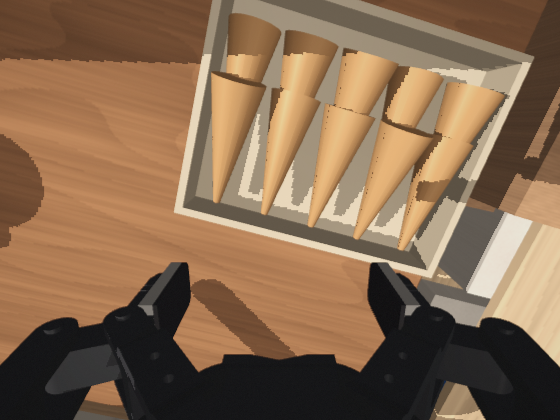

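The top view shows these candidates:
- Grey wide carrier with the thick spigot at (420,270).
- Grey narrow carrier at (295,160). Its look-alikes are pink at (225,138) and (365,161), and orange at (224,298).
- Wide cap at (352,217) and narrow cap at (297,269). The clamp ring at (362,270) is a plain ring, so not a cap.
- Valve at (300,212).
- Lane on the left, with its flap at about (153,200) and its open end at about (211,205).

Next I'll check these in one close crop.

```bash
python3 - <<'E'
from h import *
np.set_printoptions(precision=4,suppress=True)
t=cv2.imread('pics/top0.png')
c=cv2.resize(t[120:310,190:450],None,fx=3,fy=3,interpolation=cv2.INTER_CUBIC);cv2.imwrite('pics/crop0.png',c)
c=cv2.resize(t[150:250,0:220],None,fx=3.6,fy=3.6,interpolation=cv2.INTER_CUBIC);cv2.imwrite('pics/crop1.png',c)
hsv=cv2.cvtColor(t,cv2.COLOR_BGR2HSV)
m=((hsv[:,:,1]<75)).astype(np.uint8)*255
m=cv2.morphologyEx(m,cv2.MORPH_OPEN,np.ones((2,2)))
n,l,st,ce=cv2.connectedComponentsWithStats(m)
for i in range(1,n):
    if st[i,4]>60:print(st[i],ce[i].round(1))
E
```

```text
[ 159   37   46   55 1723] [181.3  64. ]
[   0   39  131   78 9941] [63.9 77.1]
[ 408   45  135   76 9602] [474.4  82.4]
[220 130   9  11  67] [224.  135.2]
[ 277  143   40   39 1246] [296.2 161.6]
[ 486  144   74   91 5628] [526.6 189. ]
[363 154  10  11  72] [367.6 159.1]
[    0   165   213    71 13259] [103.6 200.7]
[279 192  41  40 641] [299.5 212. ]
[337 201  34  34 774] [353.3 217.7]
[ 399  250   43   42 1433] [420.2 270.7]
[346 255  34  33 346] [362.8 271.1]
[285 256  27  29 542] [298.  270.2]
[456 381   4  39  84] [457.3 400. ]
[179 404  19  16  71] [190.  412.7]
```

```bash
sleep 0
```

```text
(no output)
```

View pics/crop0.png

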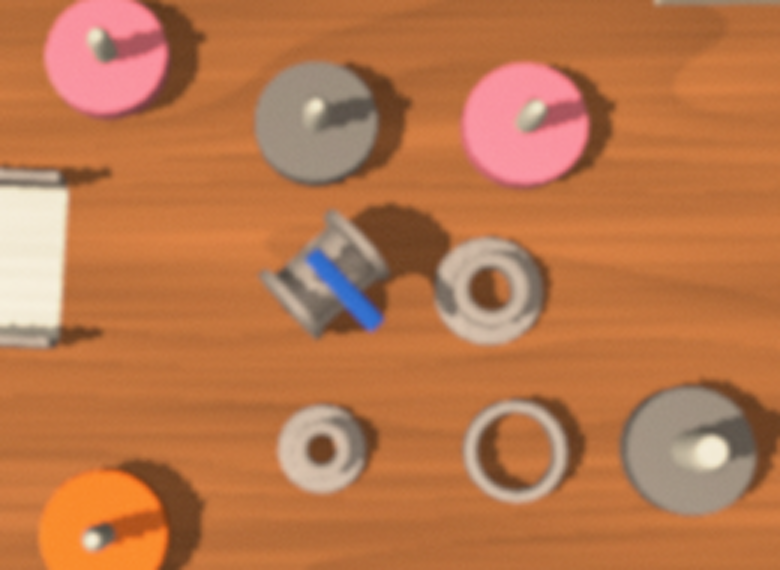

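View pics/crop1.png

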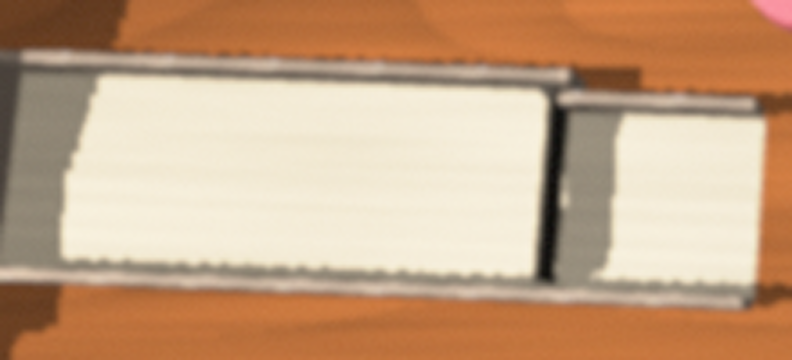

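```bash
python3 - <<'E'
from h import *
np.set_printoptions(precision=4,suppress=True)
c0=lambda x,y:(190+(x-1)/3,120+(y-1)/3)
c1=lambda x,y:((x-1.3)/3.6,150+(y-1.3)/3.6)
print('top-x dir',ray('top',300,200,0),ray('top',301,200,0)-ray('top',300,200,0))
for n,p,z in [('narC',(316,123),.022),('narC spig',(314,110),.06),('wideC',(689,450),.022),('wideC top',(712,452),.06),('wcap hub',(494,287),.02),('wcap fl',(490,292),.007),('ncap hub',(321,448),.02),('ncap fl',(321,449),.007),('ring',(517,450),.016),('pinkR',(525,124),.022),('valve',(325,272),.03)]:
    print(n,ray('top',*c0(*p),z)[:2])
for n,p in [('upL',(570,97)),('upR',(757,104)),('loL',(5,275)),('loR',(750,302)),('up2L',(5,57)),('up2R',(570,76)),('flap low',(545,275)),('flap up',(556,105))]:
    print(n,ray('top',*c1(*p),.03)[:2])
# side cross-check
for n,p,z in [('wide top',(314,342),.06),('nar top',(332,190),.06)]: print(n,ray('side',*p,z)[:2])
E
```

```text
top-x dir [ 0.5815 -0.1909  0.    ] [-0.    -0.002  0.   ]
narC [ 0.6555 -0.1815]
narC spig [ 0.6542 -0.1798]
wideC [ 0.4449 -0.4114]
wideC top [ 0.4443 -0.4132]
wcap hub [ 0.548  -0.2937]
wcap fl [ 0.5463 -0.293 ]
ncap hub [ 0.4471 -0.1827]
ncap fl [ 0.4463 -0.1829]
ring [ 0.4453 -0.3059]
pinkR [ 0.6535 -0.3162]
valve [ 0.5572 -0.1861]
upL [0.6249 0.0829]
upR [ 0.6201 -0.0177]
loL [0.5314 0.3821]
loR [ 0.5144 -0.0158]
up2L [0.65   0.3919]
up2R [0.6364 0.0833]
flap low [0.5294 0.093 ]
flap up [0.6206 0.0903]
wide top [ 0.4413 -0.4178]
nar top [ 0.6524 -0.1909]
```

Call:
{"op": "drive_tool", "data": {
  "targets": [0,0,7.65,0,0,0,1,0,0,7.65,0,0,0,1,0,0,0,36.6,-17.8,12.5,1,0,0,0,36.6,-17.8,12.5,1,0,0,0,36.6,-17.8,12.5,1,0,0,0,36.6,-17.8,12.5,1,0,0,0,36.6,-17.8,12.5,1,0,0,0,36.6,-17.8,12.5,1,0,0,0,36.6,-17.8,12.5,1,0,0,0,36.6,-17.8,12.5,1,0,0,0,0,0,0,1,0,0,0,0,0,0,1],
  "grip_force": 40
}}

```text
clock: 1.65
position: [0.4441, -0.4124, 0.1311]
ee_rot: [0.0, 1.0, 0.0, -0.0]
contact_force: [-0.3, -0.6, 0.3]
width: 0.0853
```

```bash
cat >> h.py <<'E'
from scipy.spatial.transform import Rotation as Ro
def wcam():
    s=get_state();q=s['ee_rot'];R=Ro.from_quat([q[1],q[2],q[3],q[0]]).as_matrix();p=np.array(s['position'])
    H=np.array(calibration('wrist')['hand_eye']);K=np.array(calibration('wrist')['mtx'])
    return R@H[:3,:3],p+R@H[:3,3],K
def wray(cam,u,v,z):
    R,o,K=cam;d=R@np.linalg.solve(K,[u,v,1.]);return (o+d*(z-o[2])/d[2])
def wproj(cam,p):
    R,o,K=cam;q=K@(R.T@(np.array(p)-o));return q[:2]/q[2]
def look(f):
    s=get_state();cam=wcam();im=save('wrist',f)
    np.set_printoptions(precision=4,suppress=True)
    print(s['clock'],s['position'],s['ee_rot'],s['width'],s['contact_force']);return cam,im
E
python3 - <<'E'
from h import *
cam,im=look('w1.png')
print(wproj(cam,[.4446,-.412,.06]),wproj(cam,[.4446,-.412,.022]))
E
```

```text
1.65 [ 0.4441 -0.4124  0.1311] [ 0.      1.      0.0002 -0.0005] 0.0853340756640597 [-0.3343 -0.5986  0.2745]
[277.0316 219.9178] [277.239  206.0399]
```

View pics/w1.png

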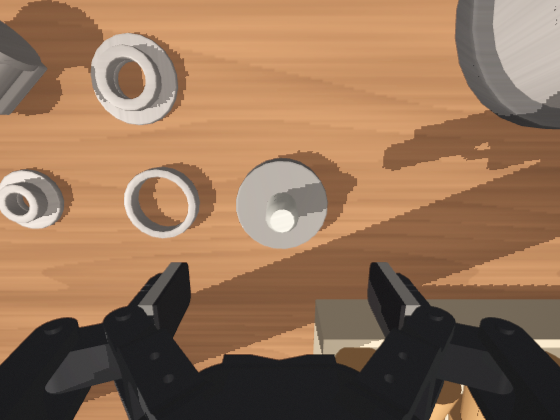

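The wrist view shows the wide carrier's puck at (282,203) with its spigot top at (283,221). That puts it about 3.5 mm to the right of the expected spot, so I'll correct for that and descend.

Call:
{"op": "drive_tool", "data": {
  "targets": [0,0,0,0.5,3.5,34,1,0,0,0,0.5,0,34,1,0,0,0,0,0,24,1,0,0,0,0,0,10,1,0,0,0,0,0,0,0,0,0,0,0,0,0,0,0,0,0,0,0,0,0,0,0,0,0,0,0,0,0,0,0,0,0,0,0,0,0,0,0,0,0,0],
  "grip_force": 60
}}

```text
clock: 2.95
position: [0.4459, -0.4164, 0.0307]
ee_rot: [0.001, 1.0, -0.0, 0.001]
contact_force: [-1.8, 0.6, 5.8]
width: 0.0238
```

Call:
{"op": "drive_tool", "data": {
  "targets": [0,0,0,0,0,-30,0,0,0,0,0,0,-30,0,0,0,0,0,0,-30,0,0,0,0,15,-56,0,0,0,0,0,15,-56,0,0,0,0,0,15,-56,0,0,0,0,0,15,-56,0,0,0,0,0,15,-56,0,0,0,0,0,16,-56,0,0,0,0,0,16,-56,0,0,0,0,0,16,-57,0,0,0,0,2.5,0,0,0,0]
}}

```text
clock: 4.45
position: [0.5689, 0.0377, 0.1187]
ee_rot: [-0.001, 1.0, -0.02, -0.0]
contact_force: [-0.1, -1.2, -3.3]
width: 0.0238
```

```bash
python3 - <<'E'
from h import *
cam,im=look('w2.png'); save('top','t2.png'); t=cv2.imread('pics/t2.png');cv2.imwrite('pics/t2c.png',cv2.resize(t[110:310,0:380],None,fx=2,fy=2,interpolation=cv2.INTER_CUBIC))
E
```

```text
4.45 [0.5689 0.0377 0.1187] [-0.0009  0.9998 -0.0197 -0.0001] 0.023849148397261193 [-0.0926 -1.1936 -3.2705]
```

View pics/w2.png

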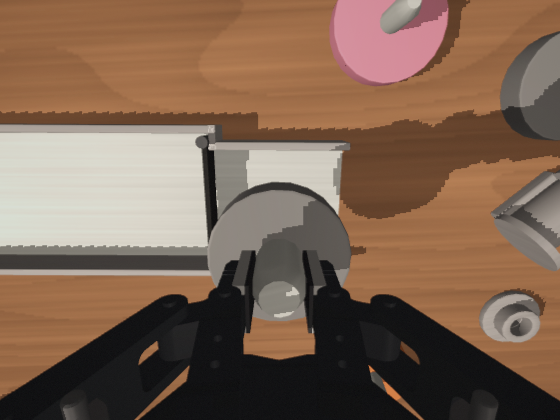

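View pics/t2c.png

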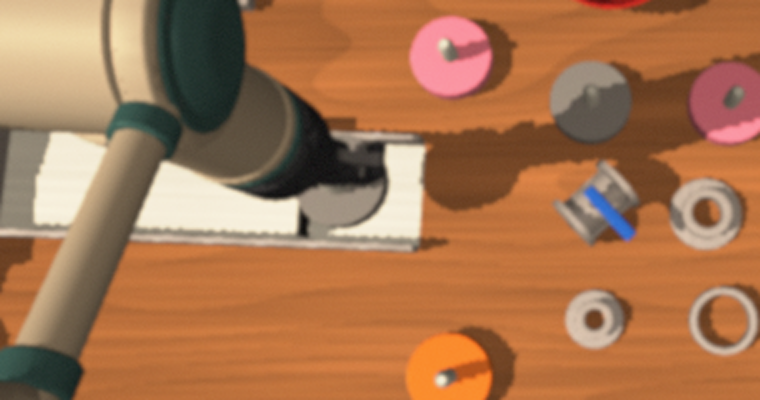

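```bash
python3 - <<'E'
from h import *
cam=wcam()
for n,p,z in [('wall end top mid',(348,147),.03),('hinge top',(203,142),.03),('lower wall',(100,270),.03),('lower wall2',(200,269),.03),('puck',(280,252),.11)]:
    print(n,wray(cam,*p,z))
print(wproj(cam,[.569,.037,.112]))
E
```

```text
wall end top mid [ 0.61801012 -0.02052959  0.03      ]
hinge top [0.62614054 0.08768602 0.03      ]
lower wall [0.52425098 0.18668566 0.03      ]
lower wall2 [0.52166863 0.10205161 0.03      ]
puck [0.57084123 0.03278978 0.11      ]
[272.3523734  256.98180188]
```

Call:
{"op": "drive_tool", "data": {
  "targets": [0,0,0,0,6,0,0,0,0,0,0,0,30,0,0,0,0,0,0,30,0,0,0,0,0,0,18,0,0,0,0,0,0,8,0,0,0,0,0,0,2,0,0,0,0,0,0,0,0]
}}

```text
clock: 5.42
position: [0.5688, 0.0267, 0.0319]
ee_rot: [0.0, 1.0, -0.022, 0.001]
contact_force: [-0.3, 0.0, -3.8]
width: 0.0235
```

Call:
{"op": "drive_tool", "data": {
  "targets": [0,0,0,0,0,1,0,0,0,0,0,0,0,0.5,0,0,0,0,0,0,1,0,0,0,0,0,0,1,0,0,0,0,0,0,1,0,0,0,0,0,-10,1,0,0,0,0,0,-30,1,0,0,0,0,0,-40,1,0,0,0,0,0,-30,1,0,0,0,0,0,0,1]
}}

```text
clock: 6.68
position: [0.5703, 0.027, 0.1436]
ee_rot: [0.0, 1.0, -0.022, 0.003]
contact_force: [-0.4, -0.4, -0.6]
width: 0.0854
```

```bash
python3 - <<'E'
from h import *
cam,im=look('w3.png')
print(wproj(cam,[.5688,.0267,.06]))
E
```

```text
6.675 [0.5703 0.027  0.1436] [ 0.0002  0.9998 -0.0219  0.0034] 0.0853705771191223 [-0.4192 -0.4351 -0.5635]
[277.9626 218.2367]
```

View pics/w3.png

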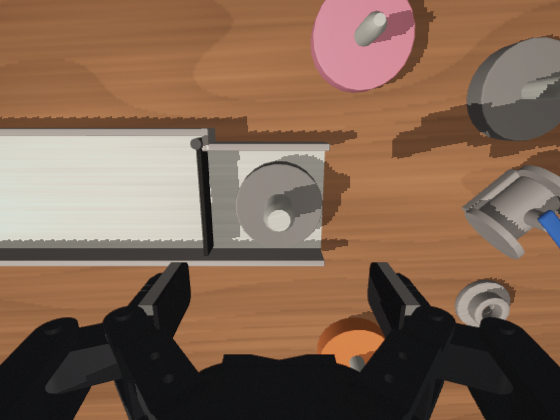

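Call:
{"op": "drive_tool", "data": {
  "targets": [0,0,0,-1.5,53.5,2,1,0,0,0,-1.5,53.5,2,1,0,0,0,-1.5,53.5,2,1,0,0,0,-1.5,53.5,2,1,0,0,0,-1.5,53.5,2,1,0,0,0,-1.5,53.5,2,1,0,0,0,0,0,1,1,0,0,0,0,0,0,1]
}}

```text
clock: 7.72
position: [0.5442, -0.2923, 0.1258]
ee_rot: [-0.001, 1.0, -0.022, -0.001]
contact_force: [-0.0, 0.3, -0.2]
width: 0.0857
```

```bash
python3 - <<'E'
from h import *
cam,im=look('w4.png')
print(wproj(cam,[.547,-.2935,.02]))
E
```

```text
7.725 [ 0.5442 -0.2923  0.1258] [-0.0013  0.9997 -0.0224 -0.0014] 0.0856547605193494 [-0.0285  0.2611 -0.2257]
[279.1926 204.2608]
```

View pics/w4.png

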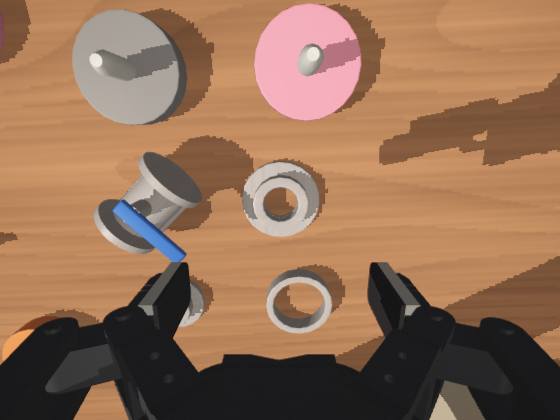

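```bash
python3 - <<'E'
from h import *
cam=wcam()
im=cv2.imread('pics/w4.png')[150:250,230:330]
cv2.imwrite('pics/w4c.png',cv2.resize(im,None,fx=6,fy=6,interpolation=cv2.INTER_CUBIC))
for p,z in [((280.5,200),.02),((281,200),.007)]: print(wray(cam,*p,z))
E
```

```text
[ 0.55099022 -0.29428396  0.02      ]
[ 0.5475645  -0.29464231  0.007     ]
```

View pics/w4c.png

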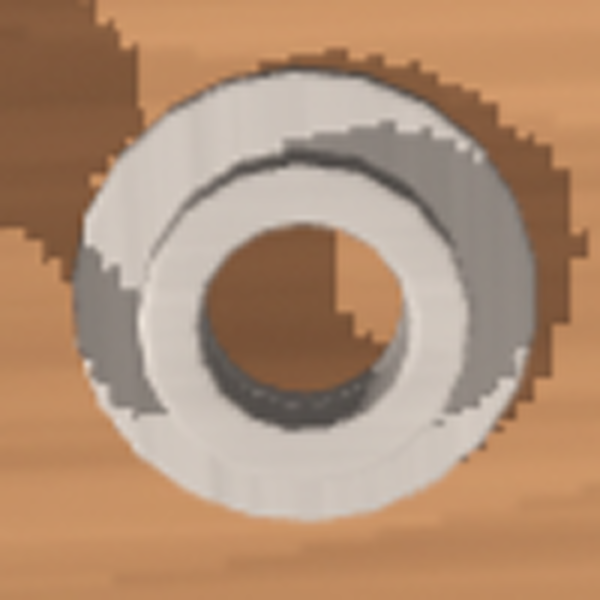

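Call:
{"op": "drive_tool", "data": {
  "targets": [0,0,0,2.2,0.8,35,0.78,0,0,0,2.2,0.9,35,0.78,0,0,0,0,0,30,0.78,0,0,0,0,0,17,0.78,0,0,0,0,0,0,0.78,0,0,0,0,0,0,0,0,0,0,0,0,0,0,0,0,0,0,0,0,0,0,0,0,0,0,0,0],
  "grip_force": 40
}}

```text
clock: 8.9
position: [0.5505, -0.2951, 0.0121]
ee_rot: [0.0, 1.0, -0.022, 0.001]
contact_force: [-0.6, 3.2, 6.4]
width: 0.0458
```

```bash
python3 - <<'E'
from h import *
cam,im=look('w5.png')
E
```

```text
8.9 [ 0.5505 -0.2951  0.0121] [ 0.0003  0.9998 -0.0222  0.0013] 0.045797703843321914 [-0.595   3.1697  6.4274]
```

View pics/w5.png

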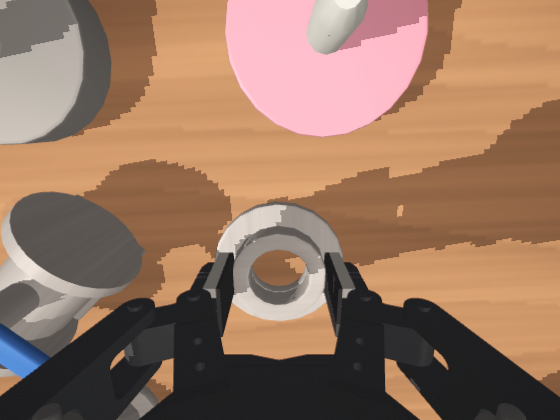

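Call:
{"op": "drive_tool", "data": {
  "targets": [0,0,0,0,0,-15,0,0,0,0,0,0,-30,0,0,0,0,0,0,-30,0,0,0,0,0,0,-30,0,0,0,0,0,0,0,0]
}}

```text
clock: 9.57
position: [0.5512, -0.2966, 0.1184]
ee_rot: [0.002, 1.0, -0.022, 0.003]
contact_force: [0.3, -0.4, -3.2]
width: 0.0454
```

```bash
python3 - <<'E'
from h import *
cam,im=look('w6.png')
c=im[230:350,200:360,::-1]
cv2.imwrite('pics/w6c.png',cv2.resize(c,None,fx=5,fy=5,interpolation=cv2.INTER_CUBIC))
p=get_state()['position']
for dz in (-.005,.0,.005,.01): print(dz,wproj(cam,p+[0,0,dz]))
E
```

```text
9.575 [ 0.5512 -0.2966  0.1184] [ 0.0021  0.9998 -0.022   0.0028] 0.04542010862903351 [ 0.346  -0.3825 -3.1823]
-0.005 [275.4866 260.4741]
0.0 [275.4341 264.6261]
0.005 [275.3783 269.0355]
0.01 [275.319  273.7268]
```

View pics/w6c.png

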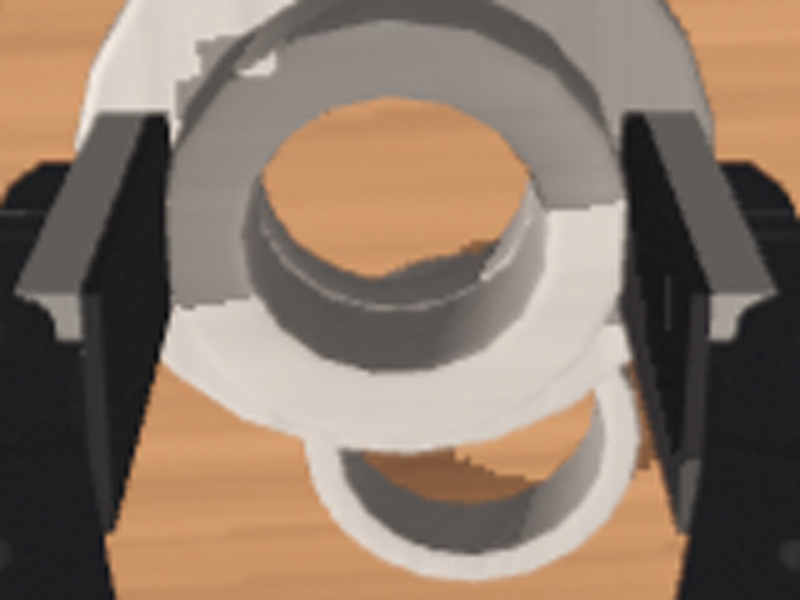

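Call:
{"op": "drive_tool", "data": {
  "targets": [0,0,0,1.2,-53.8,0,0,0,0,0,1.2,-53.8,0,0,0,0,0,1.2,-53.8,0,0,0,0,0,1.3,-53.8,0,0,0,0,0,1.3,-53.8,0,0,0,0,0,1.3,-53.8,0,0,0,0,0,0,0,15,0,0,0,0,0,0,12,0,0,0,0,0,0,0,0,0,0,0,0,0,0,0]
}}

```text
clock: 10.88
position: [0.5712, 0.0258, 0.088]
ee_rot: [0.0, 1.0, -0.023, -0.0]
contact_force: [-0.0, -0.3, -2.3]
width: 0.0454
```

```bash
python3 - <<'E'
from h import *
cam,im=look('w7.png')
c=im[200:350,180:380,::-1]
cv2.imwrite('pics/w7c.png',cv2.resize(c,None,fx=4,fy=4,interpolation=cv2.INTER_CUBIC))
E
```

```text
10.875 [0.5712 0.0258 0.088 ] [ 0.0001  0.9997 -0.0228 -0.0002] 0.04538680648778692 [-0.0396 -0.2995 -2.2973]
```

View pics/w7c.png

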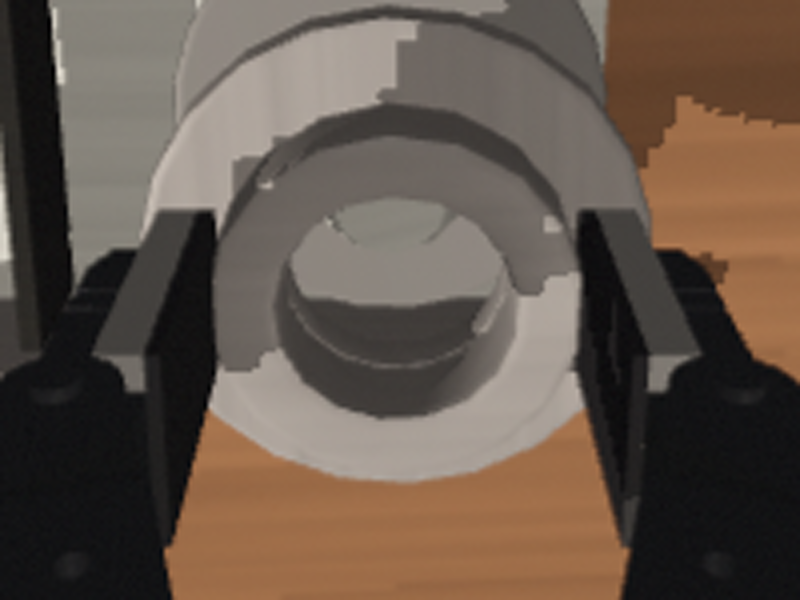

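Call:
{"op": "drive_tool", "data": {
  "targets": [0,0,0,1.5,0,0,0,0,0,0,0,0,12,0,0,0,0,0,0,8,0,0,0,0,0,0,8,0,0,0,0,0,0,0,0]
}}

```text
clock: 11.55
position: [0.5719, 0.0271, 0.0592]
ee_rot: [-0.0, 1.0, -0.022, -0.001]
contact_force: [-0.5, 0.6, -1.7]
width: 0.0456
```

```bash
python3 - <<'E'
from h import *
cam,im=look('w8.png')
c=im[200:350,180:380,::-1]
cv2.imwrite('pics/w8c.png',cv2.resize(c,None,fx=4,fy=4,interpolation=cv2.INTER_CUBIC))
E
```

```text
11.55 [0.5719 0.0271 0.0592] [-0.      0.9998 -0.0219 -0.0011] 0.04557894449646634 [-0.4769  0.5598 -1.6765]
```

View pics/w8c.png

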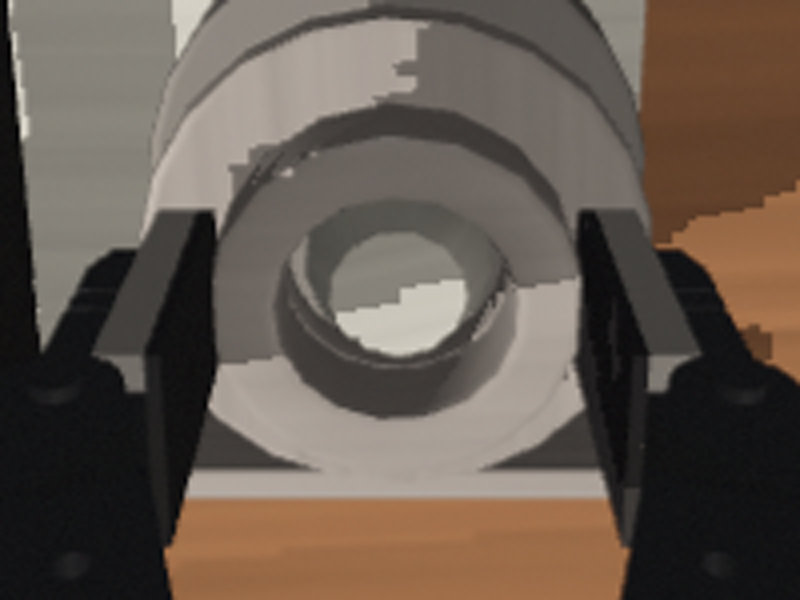

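The spigot top now shows inside the bore at crop position (398,293) and the force is low, so I'll keep lowering.

Call:
{"op": "drive_tool", "data": {
  "targets": [0,0,0,0,0,8,0,0,0,0,0,0,8,0,0,0,0,0,0,6,0,0,0,0,0,0,2,0,0,0,0,0,0,0,0]
}}

```text
clock: 12.22
position: [0.5727, 0.027, 0.0361]
ee_rot: [0.0, 1.0, -0.022, -0.0]
contact_force: [-0.3, 1.0, -2.9]
width: 0.0455
```

Call:
{"op": "drive_tool", "data": {
  "targets": [0,0,0,0,0,1.5,0,0,0,0,0,0,1,0,0,0,0,0,0,0,0.7,0,0,0,0,0,0,0.75,0,0,0,0,0,0,0.75]
}}

```text
clock: 12.85
position: [0.573, 0.027, 0.034]
ee_rot: [0.0, 1.0, -0.022, 0.0]
contact_force: [-0.6, -0.3, -0.2]
width: 0.064
```

```bash
python3 - <<'E'
from h import *
cam,im=look('w9.png')
c=im[150:400,130:430,::-1]
cv2.imwrite('pics/w9c.png',cv2.resize(c,None,fx=2.5,fy=2.5,interpolation=cv2.INTER_CUBIC))
save('side','s9.png')
s=cv2.imread('pics/s9.png');cv2.imwrite('pics/s9c.png',cv2.resize(s[60:310,140:440],None,fx=2.4,fy=2.4,interpolation=cv2.INTER_CUBIC))
E
```

```text
12.85 [0.573 0.027 0.034] [ 0.0001  0.9998 -0.0219  0.0004] 0.06396701720599089 [-0.6363 -0.253  -0.1929]
```

View pics/w9c.png

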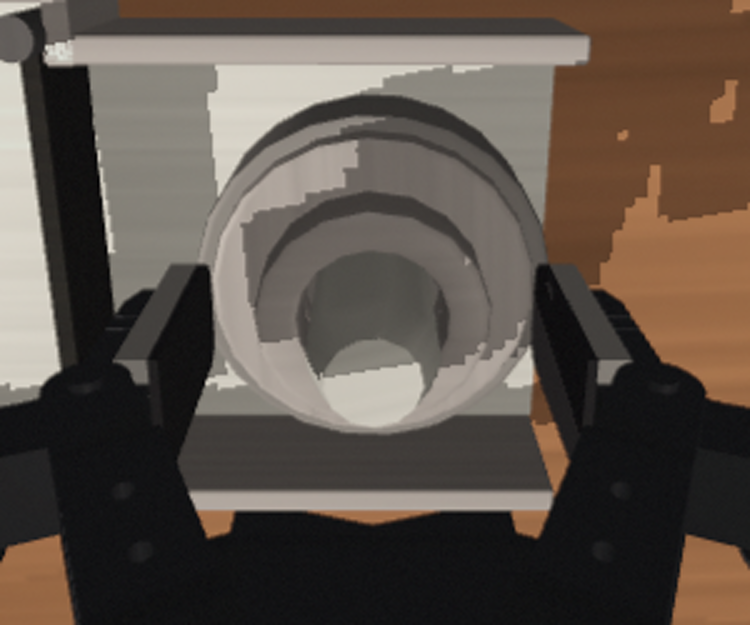

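View pics/s9c.png

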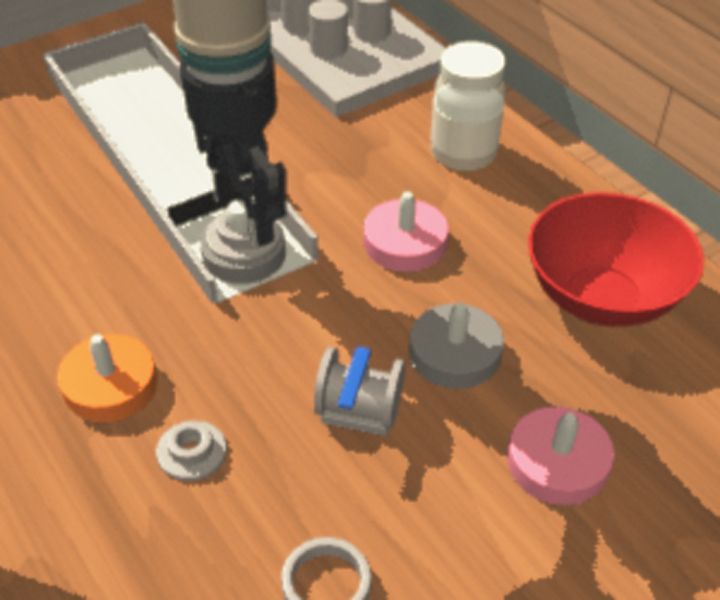

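Call:
{"op": "drive_tool", "data": {
  "targets": [0,0,0,0,0,-3,0.75,0,0,0,0,0,0,0,0,0,0,0,0,0,0,0,0,0,0,0,0,0,0,0,0,0,-8,0,0,0,0,0,0,-12,0,0,0,0,0,0,-15,0,0,0,0,0,0,-15,0,0,0,0,0,0,-15,0,0,0,0,0,0,-15,0,0,0,0,0,0,0,0,0],
  "grip_force": 25
}}

```text
clock: 14.32
position: [0.5762, 0.1073, 0.0377]
ee_rot: [0.0, 1.0, -0.021, 0.0]
contact_force: [-2.7, -1.9, 6.2]
width: 0.0452
```

```bash
python3 - <<'E'
from h import *
cam,im=look('w10.png')
save('side','s10.png')
s=cv2.imread('pics/s10.png');cv2.imwrite('pics/s10c.png',cv2.resize(s[60:310,140:440],None,fx=2.4,fy=2.4,interpolation=cv2.INTER_CUBIC))
E
```

```text
14.325 [0.5762 0.1073 0.0377] [ 0.0004  0.9998 -0.0213  0.0002] 0.04521028401561103 [-2.7102 -1.8741  6.1838]
```

View pics/w10.png

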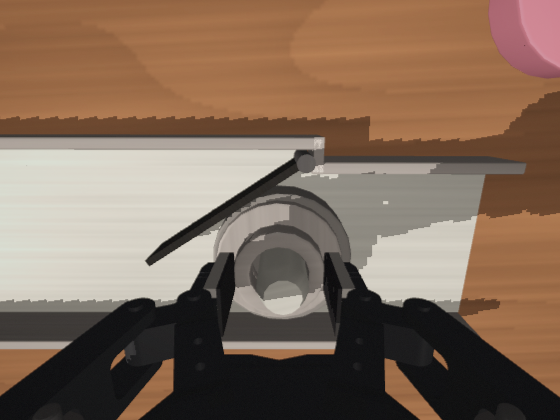

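View pics/s10c.png

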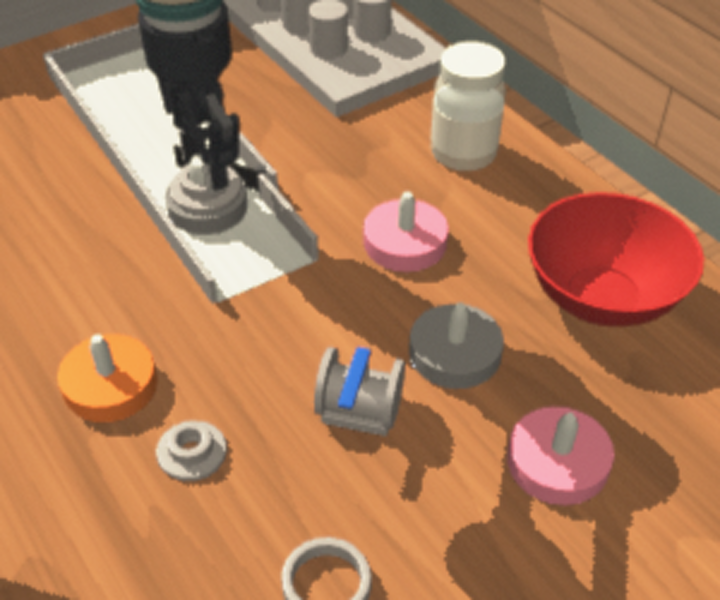

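Call:
{"op": "drive_tool", "data": {
  "targets": [0,0,0,0,-15,0,0,0,0,0,0,-20,0,0,0,0,0,0,-22,0,0,0,0,0,0,-25,0,0,0,0,0,0,-25,0,0,0,0,0,0,-25,0,0,0,0,0,0,-25,0,0,0,0,0,0,-25,0,0,0,0,0,0,-25,0,0,0,0,0,0,-18,0,0,0,0,0,0,-10,0,0,0,0,0,0,0,0,0]
}}

```text
clock: 15.92
position: [0.5869, 0.3429, 0.0378]
ee_rot: [-0.0, 1.0, -0.021, 0.001]
contact_force: [-0.5, 0.5, 5.8]
width: 0.0456
```

```bash
python3 - <<'E'
from h import *
cam,im=look('w11.png')
E
```

```text
15.925 [0.5869 0.3429 0.0378] [-0.0005  0.9998 -0.0215  0.0008] 0.0456396701917774 [-0.4724  0.5321  5.7679]
```

View pics/w11.png

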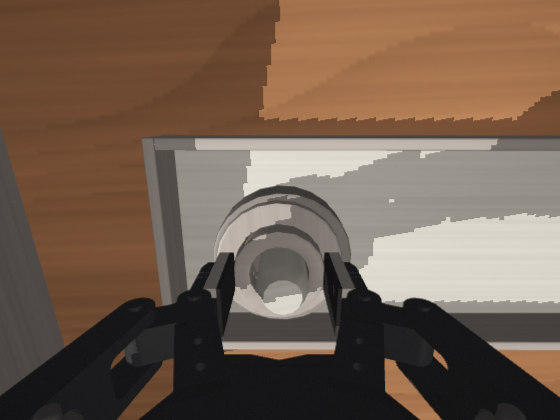

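Call:
{"op": "drive_tool", "data": {
  "targets": [0,0,0,0,-8,0,0,0,0,0,0,0,0,0,0,0,0,0,0,0,0.7,0,0,0,0,0,0,0.75,0,0,0,0,0,-10,0.75,0,0,0,0,0,-30,0.8,0,0,0,0,0,-40,1,0,0,0,0,0,-20,1,0,0,0,0,0,0,1]
}}

```text
clock: 17.1
position: [0.5881, 0.3504, 0.1394]
ee_rot: [-0.001, 1.0, -0.022, 0.002]
contact_force: [-0.3, 0.2, 1.1]
width: 0.085
```

```bash
python3 - <<'E'
from h import *
cam,im=look('w12.png')
save('side','s12.png')
s=cv2.imread('pics/s12.png');cv2.imwrite('pics/s12c.png',cv2.resize(s[60:310,140:440],None,fx=2.4,fy=2.4,interpolation=cv2.INTER_CUBIC))
E
```

```text
17.1 [0.5881 0.3504 0.1394] [-0.0011  0.9998 -0.0219  0.0023] 0.08501072021381874 [-0.3381  0.2217  1.1049]
```

View pics/w12.png

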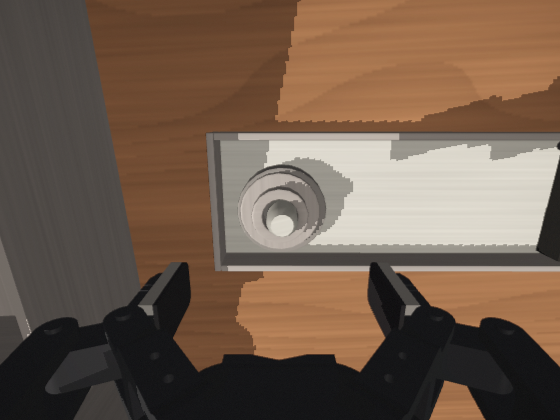

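View pics/s12c.png

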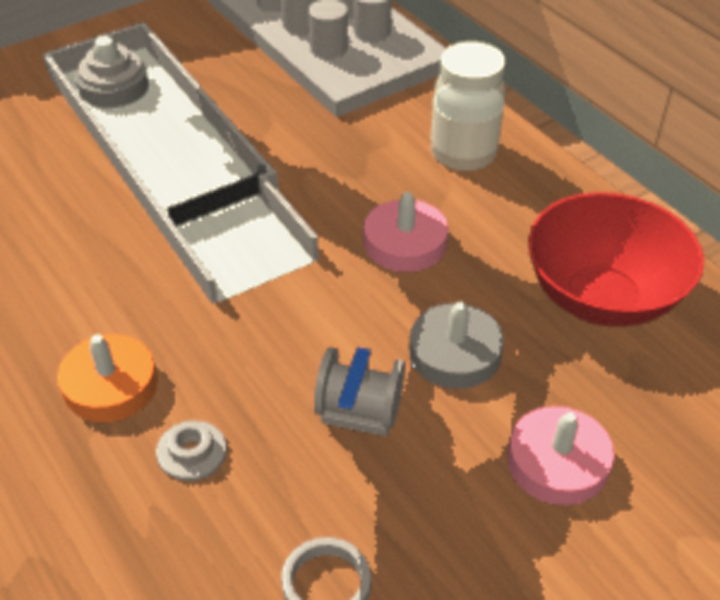

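The wide carrier stands at the far end with its cap seated, and the flap is shut (side crop about (215,200)). Next is the narrow carrier.

Call:
{"op": "drive_tool", "data": {
  "targets": [0,0,0,8.3,48,0.5,1,0,0,0,8.3,48,0.5,1,0,0,0,8.3,48,0.5,1,0,0,0,8.3,48,0.5,1,0,0,0,8.3,48,0.5,1,0,0,0,8.3,48,0.5,1,0,0,0,8.3,48,0.5,1,0,0,0,8.3,48,0.5,1,0,0,0,8.3,48,0.5,1,0,0,0,8.3,48,0.5,1,0,0,0,8.2,48,1,1,0,0,0,0,0,0,1]
}}

```text
clock: 18.7
position: [0.6541, -0.1855, 0.1285]
ee_rot: [0.0, 1.0, -0.024, -0.001]
contact_force: [-1.1, 0.7, 0.1]
width: 0.0857
```

```bash
python3 - <<'E'
from h import *
cam,im=look('w13.png')
print(wproj(cam,[.655,-.181,.06]),wproj(cam,[.655,-.181,.022]))
E
```

```text
18.7 [ 0.6541 -0.1855  0.1285] [ 0.0002  0.9997 -0.0241 -0.0013] 0.08572352200609526 [-1.0957  0.7269  0.0598]
[271.3118 220.8078] [272.306  206.5994]
```

View pics/w13.png

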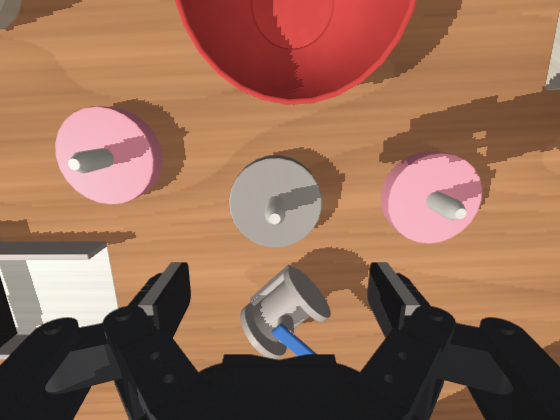

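Call:
{"op": "drive_tool", "data": {
  "targets": [0,0,0,2,-1,34,1,0,0,0,2,-1,34,1,0,0,0,0,0,22,1,0,0,0,0,0,8.5,1,0,0,0,0,0,0,0,0,0,0,0,0,0,0,0,0,0,0,0,0,0,0,0,0,0,0,0,0,0,0,0,0,0,0,0,0,0,0,0,0,0,0],
  "grip_force": 60
}}

```text
clock: 20.0
position: [0.6595, -0.1805, 0.0335]
ee_rot: [0.001, 1.0, -0.022, 0.001]
contact_force: [0.3, -1.0, 5.8]
width: 0.0137
```

Call:
{"op": "drive_tool", "data": {
  "targets": [0,0,0,0,0,-30,0,0,0,0,0,0,-30,0,0,0,0,0,0,-30,0,0,0,0,-16.5,-34,0,0,0,0,0,-16.4,-34,0,0,0,0,0,-16.4,-34,0,0,0,0,0,-16.4,-34,0,0,0,0,0,-16.4,-34,0,0,0,0,0,-16.4,-34,0,0,0,0,0,0,0,0,0,0,0,0,0,0,0,0]
}}

```text
clock: 21.38
position: [0.5692, 0.028, 0.1217]
ee_rot: [0.0, 1.0, -0.022, -0.0]
contact_force: [0.7, 0.1, -4.1]
width: 0.0136
```

```bash
python3 - <<'E'
from h import *
cam,im=look('w14.png')
E
```

```text
21.375 [0.5692 0.028  0.1217] [ 0.0003  0.9998 -0.0217 -0.0003] 0.01355603021798394 [ 0.7181  0.0531 -4.1409]
```

View pics/w14.png

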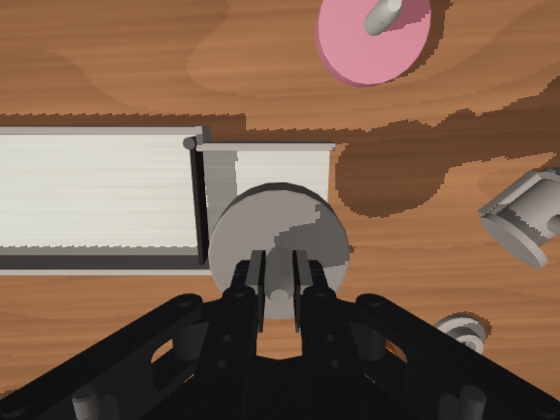

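Held upright over the loading end of the lane, same spot as the wide carrier. Lowering and releasing.

Call:
{"op": "drive_tool", "data": {
  "targets": [0,0,0,0,0,30,0,0,0,0,0,0,30,0,0,0,0,0,0,18,0,0,0,0,0,0,8,0,0,0,0,0,0,2,0,0,0,0,0,0,0,0]
}}

```text
clock: 22.18
position: [0.5701, 0.0278, 0.0348]
ee_rot: [0.0, 1.0, -0.022, 0.001]
contact_force: [0.5, -0.6, -3.0]
width: 0.0136
```

Call:
{"op": "drive_tool", "data": {
  "targets": [0,0,0,0,0,1.5,0,0,0,0,0,0,0,0.5,0,0,0,0,0,0,1,0,0,0,0,0,0,1,0,0,0,0,0,0,1,0,0,0,0,0,-10,1,0,0,0,0,0,-30,1,0,0,0,0,0,-40,1,0,0,0,0,0,-28,1,0,0,0,0,0,0,1]
}}

```text
clock: 23.42
position: [0.5714, 0.0281, 0.1439]
ee_rot: [0.0, 1.0, -0.022, 0.003]
contact_force: [0.7, -0.4, 0.3]
width: 0.0855
```

```bash
python3 - <<'E'
from h import *
cam,im=look('w15.png')
print(wproj(cam,[.570,.0275,.06]))
# narrow cap location visible?
E
```

```text
23.425 [0.5714 0.0281 0.1439] [ 0.0002  0.9998 -0.0219  0.0032] 0.08549837633143577 [ 0.662  -0.4142  0.3129]
[278.3054 217.8306]
```

View pics/w15.png

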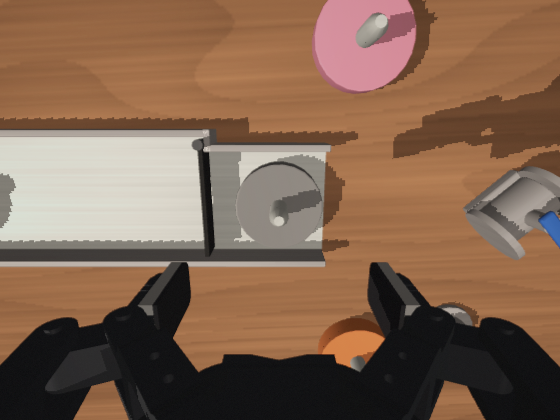

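The narrow carrier stands in the loading end, with its spigot top at (279,219). The narrow cap was at (483,305) in w3 and now shows near (452,317), so it has probably been knocked. I'll check with the top view.

```bash
python3 - <<'E'
from h import *
save('top','t16.png'); t=cv2.imread('pics/t16.png');cv2.imwrite('pics/t16c.png',cv2.resize(t[120:320,150:430],None,fx=2.8,fy=2.8,interpolation=cv2.INTER_CUBIC))
E
```

```text
(no output)
```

View pics/t16c.png

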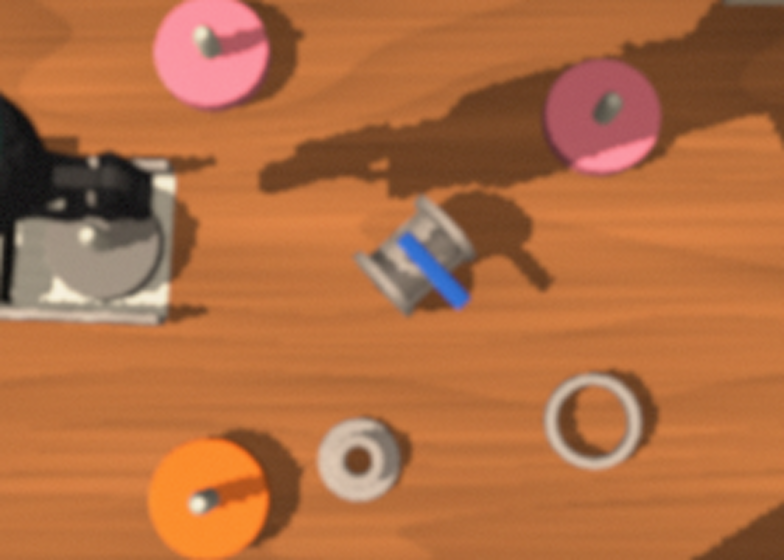

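Call:
{"op": "drive_tool", "data": {
  "targets": [0,0,0,-28.6,35.9,3,1,0,0,0,-28.6,35.9,3,1,0,0,0,-28.6,35.9,3,1,0,0,0,-28.6,35.9,3,1,0,0,0,-28.9,35.8,3,1,0,0,0,0,0,0,0.65,0,0,0,0,0,0,0.65,0,0,0,0,0,0,0.65]
}}

```text
clock: 24.52
position: [0.419, -0.1441, 0.1255]
ee_rot: [-0.0, 1.0, -0.021, -0.0]
contact_force: [0.5, 0.3, 0.3]
width: 0.0553
```

```bash
python3 - <<'E'
from h import *
cam,im=look('w17.png')
print(wproj(cam,[.4195,-.1455,.02]))
c=im[140:260,200:360,::-1]
cv2.imwrite('pics/w17c.png',cv2.resize(c,None,fx=5,fy=5,interpolation=cv2.INTER_CUBIC))
E
```

```text
24.525 [ 0.419  -0.1441  0.1255] [-0.0002  0.9998 -0.0214 -0.0001] 0.05534589880543628 [0.4711 0.2792 0.2796]
[279.3471 207.2341]
```

View pics/w17.png

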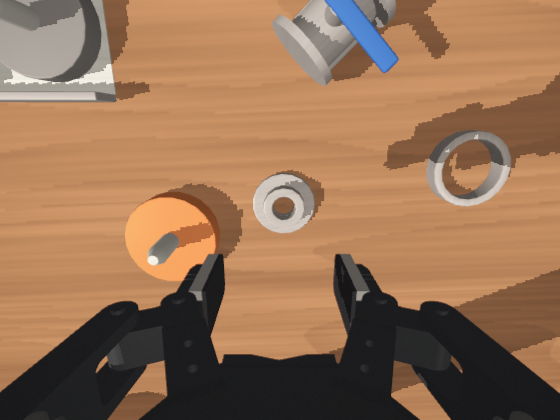

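View pics/w17c.png

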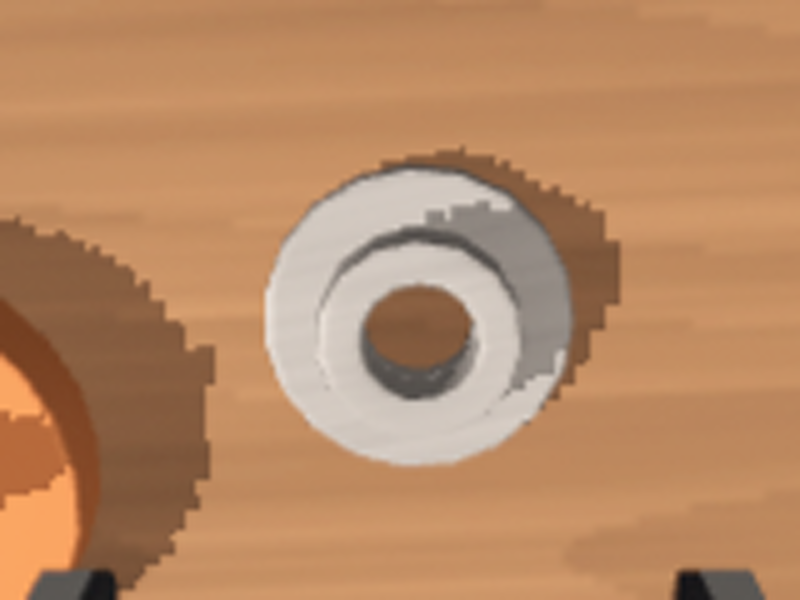

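Call:
{"op": "drive_tool", "data": {
  "targets": [0,0,0,-1.5,2,35,0.65,0,0,0,-1.5,2.3,35,0.65,0,0,0,0,0,30,0.65,0,0,0,0,0,16.5,0.65,0,0,0,0,0,0,0.65,0,0,0,0,0,0,0,0,0,0,0,0,0,0,0,0,0,0,0,0,0,0,0,0,0,0,0,0],
  "grip_force": 40
}}

```text
clock: 25.7
position: [0.4161, -0.149, 0.0102]
ee_rot: [0.0, 1.0, -0.022, 0.001]
contact_force: [0.5, 2.0, 7.2]
width: 0.0343
```

```bash
python3 - <<'E'
from h import *
cam,im=look('w18.png')
c=im[200:350,180:380,::-1]
cv2.imwrite('pics/w18c.png',cv2.resize(c,None,fx=4,fy=4,interpolation=cv2.INTER_CUBIC))
E
```

```text
25.7 [ 0.4161 -0.149   0.0102] [ 0.0002  0.9998 -0.0222  0.0011] 0.03426647552082571 [0.5383 1.9703 7.1538]
```

View pics/w18c.png

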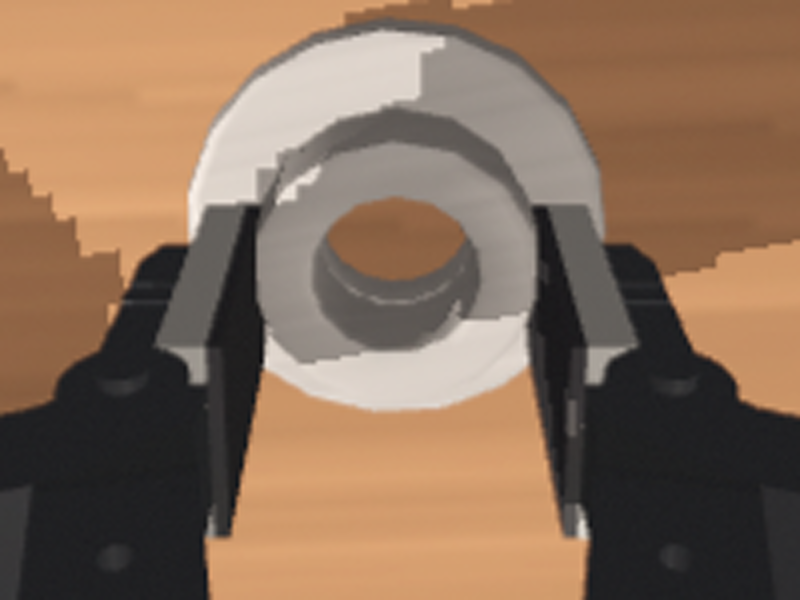

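Call:
{"op": "drive_tool", "data": {
  "targets": [0,0,0,0,0,-30,0,0,0,0,0,0,-35,0,0,0,0,0,0,-35,0,0,0,0,28.3,-36.6,0,0,0,0,0,28.3,-36.6,0,0,0,0,0,28.3,-36.6,0,0,0,0,0,28.3,-36.6,0,0,0,0,0,28.3,-36.6,0,0,0,0,0,0,0,12,0,0,0,0,0,0,10,0,0,0,0,0,0,0,0,0,0,0,0,0,0,0]
}}

```text
clock: 27.25
position: [0.5641, 0.0268, 0.0873]
ee_rot: [0.0, 1.0, -0.023, -0.0]
contact_force: [0.6, -1.1, -0.8]
width: 0.0341
```

```bash
python3 - <<'E'
from h import *
cam,im=look('w19.png')
c=im[200:350,180:380,::-1]
cv2.imwrite('pics/w19c.png',cv2.resize(c,None,fx=4,fy=4,interpolation=cv2.INTER_CUBIC))
E
```

```text
27.25 [0.5641 0.0268 0.0873] [ 0.0001  0.9997 -0.0226 -0.0002] 0.03407524913543637 [ 0.6322 -1.0675 -0.7736]
```

View pics/w19c.png

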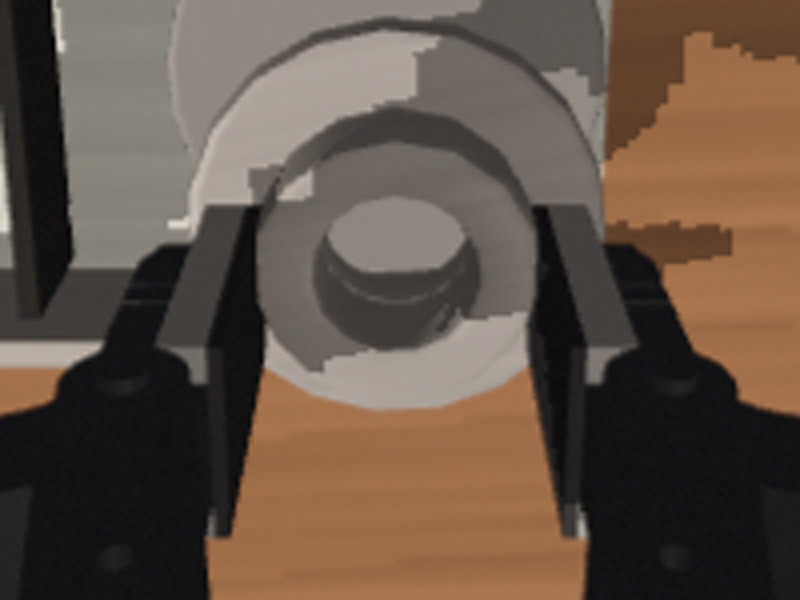

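Call:
{"op": "drive_tool", "data": {
  "targets": [0,0,0,0,0,8,0,0,0,0,0,0,5,0,0,0,0,0,0,0,0]
}}

```text
clock: 27.68
position: [0.564, 0.0276, 0.0736]
ee_rot: [-0.0, 1.0, -0.022, -0.001]
contact_force: [-0.1, -0.3, -1.5]
width: 0.0335
```

```bash
python3 - <<'E'
from h import *
cam,im=look('w20.png')
c=im[200:350,180:380,::-1]
cv2.imwrite('pics/w20c.png',cv2.resize(c,None,fx=4,fy=4,interpolation=cv2.INTER_CUBIC))
save('side','s20.png')
s=cv2.imread('pics/s20.png');cv2.imwrite('pics/s20c.png',cv2.resize(s[90:200,180:300],None,fx=6,fy=5,interpolation=cv2.INTER_CUBIC))
E
```

```text
27.675 [0.564  0.0276 0.0736] [-0.      0.9998 -0.022  -0.0007] 0.03350761454783436 [-0.0521 -0.3446 -1.5228]
```

View pics/w20c.png

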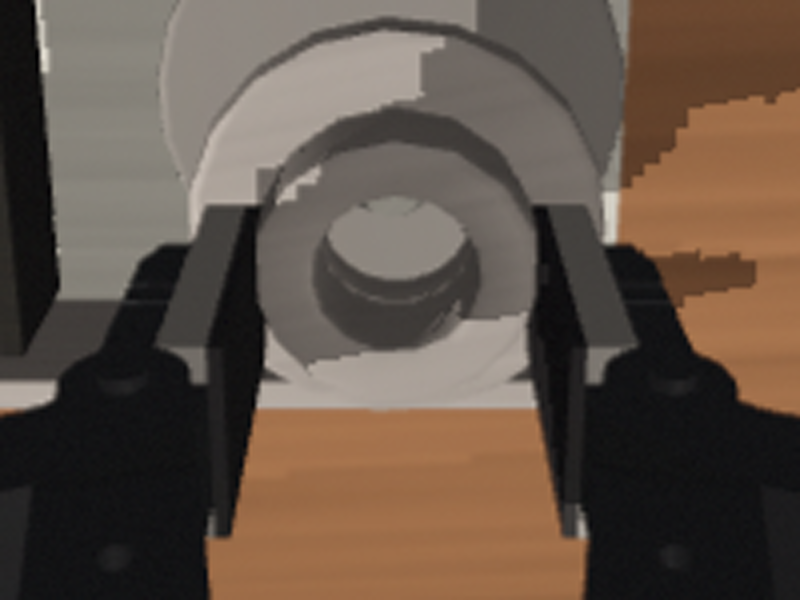

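View pics/s20c.png

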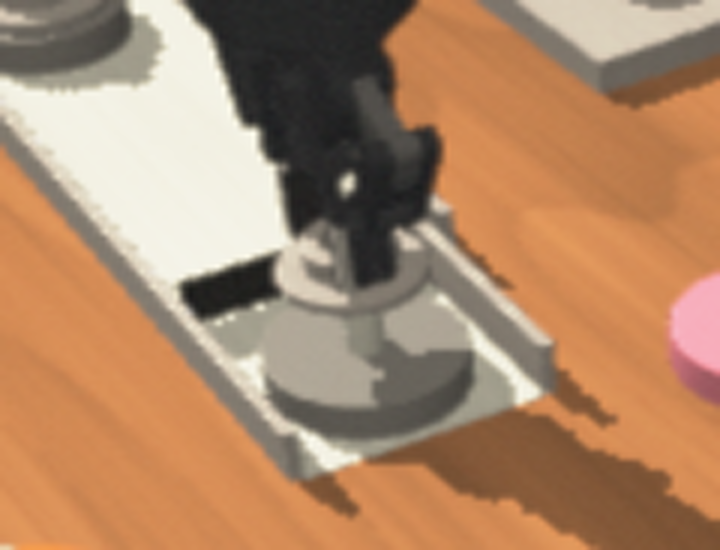

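Call:
{"op": "drive_tool", "data": {
  "targets": [0,0,0,3.5,0,0,0,0,0,0,0,0,0,0,0,0,0,0,0,0,0]
}}

```text
clock: 28.15
position: [0.5682, 0.0275, 0.0743]
ee_rot: [0.0, 1.0, -0.022, 0.0]
contact_force: [-0.4, -0.8, -1.3]
width: 0.0342
```

```bash
python3 - <<'E'
from h import *
cam,im=look('w21.png')
c=im[220:310,220:340,::-1]
cv2.imwrite('pics/w21c.png',cv2.resize(c,None,fx=6,fy=6,interpolation=cv2.INTER_CUBIC))
E
```

```text
28.15 [0.5682 0.0275 0.0743] [ 0.0001  0.9998 -0.0219  0.    ] 0.03416932735676046 [-0.3976 -0.7884 -1.2557]
```

View pics/w21c.png

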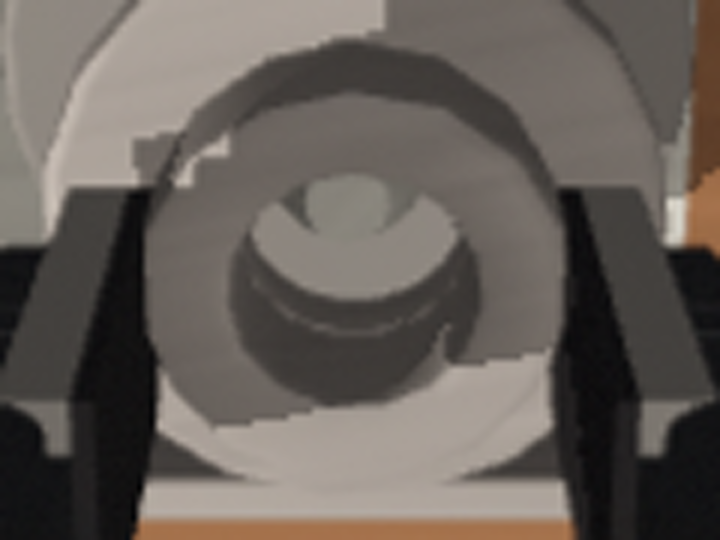

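Call:
{"op": "drive_tool", "data": {
  "targets": [0,0,0,-2,0,0,0,0,0,0,0,0,6,0,0,0,0,0,0,5,0,0,0,0,0,0,0,0]
}}

```text
clock: 28.7
position: [0.5656, 0.0276, 0.0625]
ee_rot: [0.0, 1.0, -0.022, -0.001]
contact_force: [-0.2, -0.6, -2.3]
width: 0.0337
```

```bash
python3 - <<'E'
from h import *
cam,im=look('w22.png')
c=im[220:310,220:340,::-1]
cv2.imwrite('pics/w22c.png',cv2.resize(c,None,fx=6,fy=6,interpolation=cv2.INTER_CUBIC))
E
```

```text
28.7 [0.5656 0.0276 0.0625] [ 0.      0.9998 -0.0219 -0.0007] 0.0337484597355144 [-0.1784 -0.6325 -2.2609]
```

View pics/w22c.png

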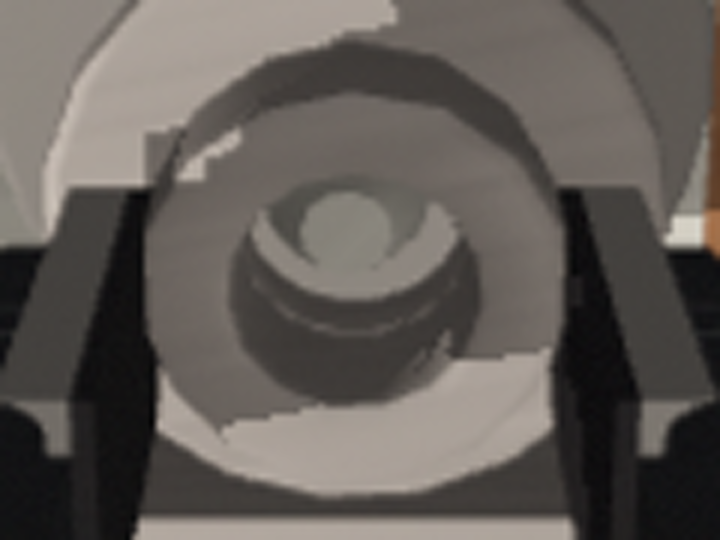

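Call:
{"op": "drive_tool", "data": {
  "targets": [0,0,0,0,0,8,0,0,0,0,0,0,8,0,0,0,0,0,0,7,0,0,0,0,0,0,3,0,0,0,0,0,0,1.5,0,0,0,0,0,0,0,0]
}}

```text
clock: 29.5
position: [0.5662, 0.0276, 0.0358]
ee_rot: [0.0, 1.0, -0.022, 0.0]
contact_force: [0.4, -0.7, -2.2]
width: 0.0338
```

Call:
{"op": "drive_tool", "data": {
  "targets": [0,0,0,0,0,1.5,0,0,0,0,0,0,1,0,0,0,0,0,0,0,0,0,0,0,0,0,0,0.6,0,0,0,0,0,0,0.6,0,0,0,0,0,0,0.6]
}}

```text
clock: 30.25
position: [0.5663, 0.0276, 0.0335]
ee_rot: [0.0, 1.0, -0.022, 0.0]
contact_force: [-0.5, -0.2, -0.3]
width: 0.0513
```

```bash
python3 - <<'E'
from h import *
cam,im=look('w23.png')
save('side','s23.png')
s=cv2.imread('pics/s23.png');cv2.imwrite('pics/s23c.png',cv2.resize(s[70:210,150:320],None,fx=4,fy=4,interpolation=cv2.INTER_CUBIC))
E
```

```text
30.25 [0.5663 0.0276 0.0335] [ 0.0001  0.9998 -0.0219  0.0002] 0.05128214958942331 [-0.4703 -0.1774 -0.2664]
```

View pics/w23.png

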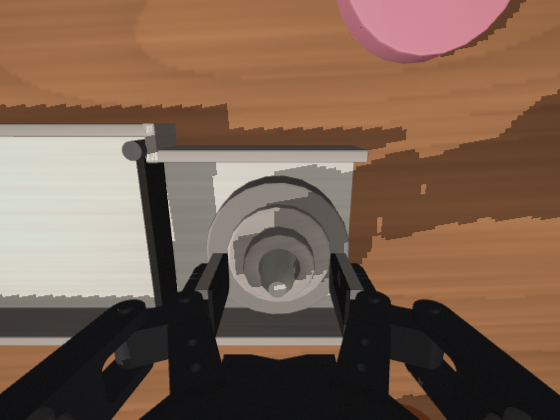

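View pics/s23c.png

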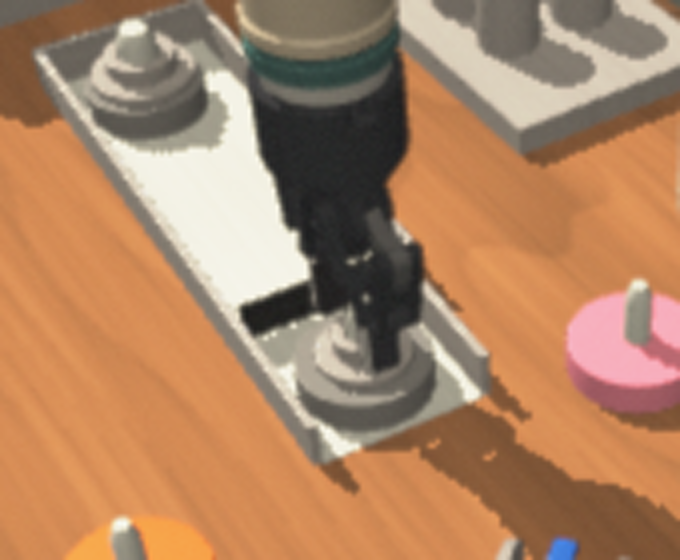

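Narrow cap is seated (side crop about (360,370)). I'll re-grip the hub and slide it through.

Call:
{"op": "drive_tool", "data": {
  "targets": [0,0,0,0,0,-3,0.6,0,0,0,0,0,0,0,0,0,0,0,0,0,0,0,0,0,0,0,0,0,0,0,0,1,-8,0,0,0,0,0,1,-12,0,0,0,0,0,0,-15,0,0,0,0,0,0,-15,0,0,0,0,0,0,-15,0,0,0,0,0,0,-15,0,0,0,0,0,0,-10,0,0,0,0,0,0,0,0,0],
  "grip_force": 25
}}

```text
clock: 31.85
position: [0.5716, 0.1172, 0.0369]
ee_rot: [0.001, 1.0, -0.021, -0.0]
contact_force: [-2.4, -2.1, 6.7]
width: 0.0338
```

```bash
python3 - <<'E'
from h import *
cam,im=look('w24.png')
E
```

```text
31.85 [0.5716 0.1172 0.0369] [ 0.0008  0.9998 -0.0214 -0.0003] 0.033847680714793764 [-2.4455 -2.0824  6.6565]
```

View pics/w24.png

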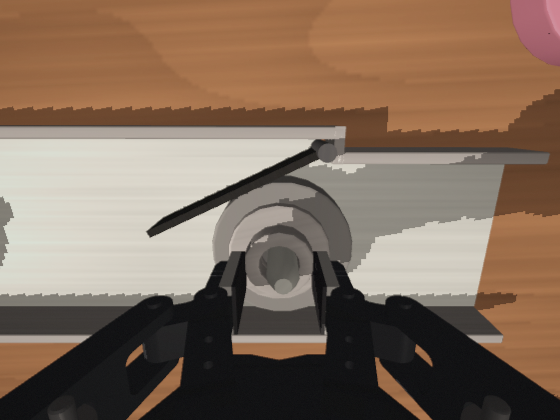

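The flap is open with the narrow carrier sliding through it. There's 138 mm still to go.

Call:
{"op": "drive_tool", "data": {
  "targets": [0,0,0,0,-15,0,0,0,0,0,0,-20,0,0,0,0,0,0,-22,0,0,0,0,0,0,-22,0,0,0,0,0,0,-22,0,0,0,0,0,0,-18,0,0,0,0,0,0,-12,0,0,0,0,0,0,-6,0,0,0,0,0,0,0,0,0,0,0,0,0,0,0,0]
}}

```text
clock: 33.15
position: [0.5785, 0.2547, 0.037]
ee_rot: [-0.0, 1.0, -0.022, 0.001]
contact_force: [0.5, -0.9, 5.4]
width: 0.0343
```

```bash
python3 - <<'E'
from h import *
cam,im=look('w25.png')
E
```

```text
33.15 [0.5785 0.2547 0.037 ] [-0.0001  0.9998 -0.0218  0.0006] 0.03428357920079801 [ 0.4695 -0.8627  5.365 ]
```

View pics/w25.png

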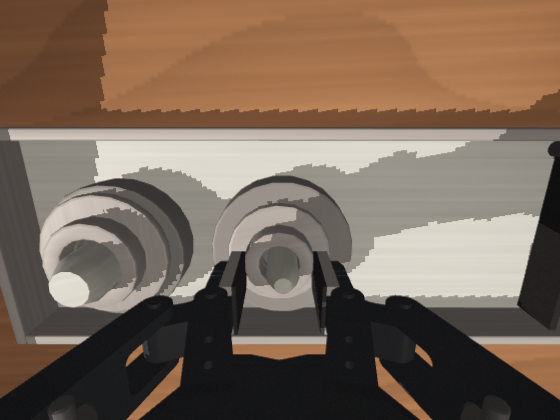

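The flap at the right edge (540,230) looks shut. Releasing and lifting clear.

Call:
{"op": "drive_tool", "data": {
  "targets": [0,0,0,0,0,0,0.55,0,0,0,0,0,0,0.6,0,0,0,0,0,-10,0.6,0,0,0,0,0,-30,0.6,0,0,0,0,0,-40,0.6,0,0,0,0,20,-40,0.6,0,0,0,-50,30,0,0.6,0,0,0,-50,30,0,0.6,0,0,0,-50,30,0,0.6,0,0,0,0,0,0,0.6,0,0,0,0,0,0,0.6]
}}

```text
clock: 34.58
position: [0.4246, 0.1513, 0.1573]
ee_rot: [-0.0, 1.0, -0.022, 0.002]
contact_force: [0.7, 0.1, 0.1]
width: 0.0511
```

```bash
python3 - <<'E'
from h import *
print(get_state()['position'])
save('side','s26.png');save('top','t26.png')
s=cv2.imread('pics/s26.png');cv2.imwrite('pics/s26c.png',cv2.resize(s[60:260,140:400],None,fx=3,fy=3,interpolation=cv2.INTER_CUBIC))
t=cv2.imread('pics/t26.png');cv2.imwrite('pics/t26c.png',cv2.resize(t[130:310,0:400],None,fx=2,fy=2,interpolation=cv2.INTER_CUBIC))
E
```

```text
[0.42458885 0.1512737  0.15728879]
```

View pics/s26c.png

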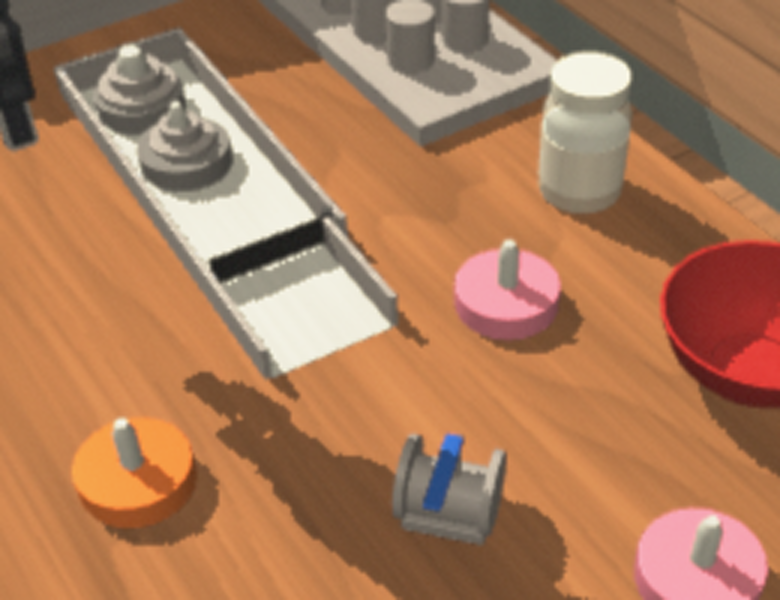

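View pics/t26c.png

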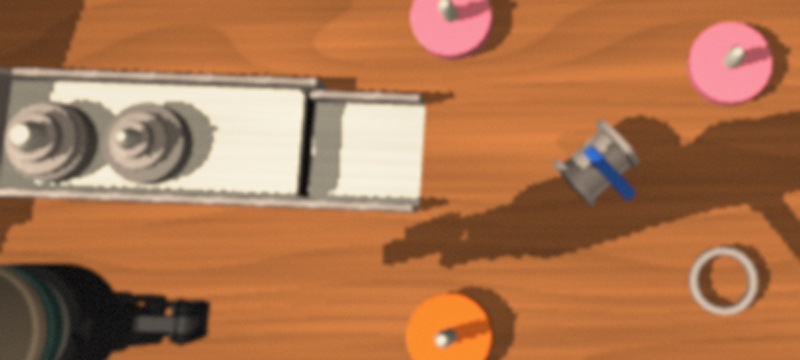

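View pics/t26.png

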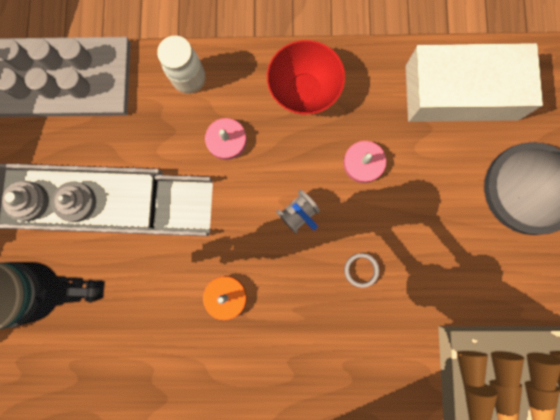

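View pics/s26.png

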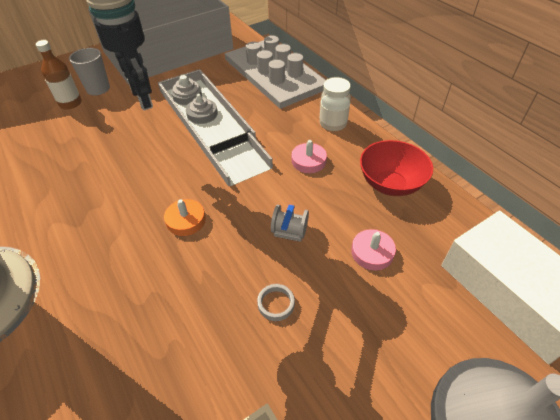

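No caps are left on the counter. Both loaded carriers stand beyond the shut flap (top view (22,200) and (73,201), flap at (153,200)), and the valve and ring are where they were.

```bash
python3 -c "
from rig import *
print(sign_off())"
```

```text
the job is handed in; nothing more can be done
None
```

Both loaded carriers are beyond the closed flap, and I handed the job in at about 35 s on the robot's clock. `sign_off` gives no verdict.

- **What I did:** I stood the wide carrier in the lane, put on the only wide cap present, and slid it through the flap to the end wall. I then did the same with the narrow carrier and the only narrow cap. The narrow cap was knocked aside partway through the run, so I found it again in the top view before picking it up.
- **Last checks:** The final top and side pictures show both carriers upright with their caps seated and the flap shut. The valve and clamp ring have not visibly moved, no caps are left on the counter, and the gripper is clear of everything.
- **What disagreed:** Wrist-camera offsets and measured tool positions differed by up to about 3 mm. I lined up both caps by looking at the spigot through the bore. The flap angle and the seating were judged from pictures and wrist force, not measured directly.

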